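Stack a crispbread snack and put the keyed cover on

TASK

Finish the snack on the round board: lay the cheese round centrally on the crispbread that is already there, then the second crispbread centrally on the cheese, so that the three make a neat, level stack in the middle of the board. Then put the cover over it, turned so that its two tabs drop into the notches of the board's rim and it sits fully down, and leave the other things on the counter where they are.

Things in the scene. Friction and masses are not known exactly. Their poses are not given: they have to be found in the camera images.
- board: Round wooden board, 164 mm across, 8 mm thick, stuck fast to the counter. Origin: centre of its underside; z up. On it stands a round-topped circular bead 10 mm wide, inner side at radius 66 mm, crown 16 mm above the counter. Two facing notches, about 21 mm wide between the bead's rounded ends, break the bead on the board's own +x and -x axis.
- board_seat (a point): Centre of the board's upper face, 8 mm above the counter, where the seated cover's origin belongs; axes as the board's. Seated, the cover's lower edge rests on this face, with 2 mm play inside the bead and its tabs in the notches. Turned wrongly, the tabs ride on the bead and the cover stands 5 mm too high.
- cover: White stoneware dome, 128 mm across outside, 119 mm inside, open below, 61 mm deep inside, about 0.32 kg (varies). Origin: centre of its lower edge; z up; starts upright on the counter. Two tabs stick out from its wall along its own +x and -x axis, to radius 77 mm, 14 mm wide, 3 to 11 mm above its lower edge. A half turn makes no difference.
- cover_handle (a point): Middle of the cover's wooden bar handle, 81 mm above the cover's lower edge; axes as the cover's. The bar runs along the cover's x (in line with the tabs), 64 mm long, 16 mm wide (pinch it across y), from 68 to 94 mm above the lower edge; the dome's flat top under it is at 66 mm.
- cheese: Round of hard cheese, pale yellow, rigid, 60 mm across and 20 mm thick, lying flat on the counter. Origin: centre of its underside, z up. One of the two discs that lie beside the board; it is the thicker one.
- crispbread_top: The second crispbread, tan with small dimples, rigid, 64 mm across and 14 mm thick, lying flat on the counter. Origin: centre of its underside, z up. It and the cheese may lie in either of two places.
- crispbread_low: The first crispbread, like the second (64 mm across, 14 mm thick), already lying in the middle of the board, to within 3 mm. Origin: centre of its underside, z up.
- pepper_mill: Bystander: dark wooden pepper mill, 58 mm across, 170 mm tall, origin at the centre of its foot.
- salt_shaker: Bystander: glass salt shaker, 44 mm across, 90 mm tall, origin at the centre of its foot.
- coffee_mug: Bystander: dotted white mug, 82 x 114 x 91 mm, origin at the centre of its underside.

How it is judged:
On the way, in this order (a step that is already met when the one before it is completed fails the run):
1. the cheese lies centred and released on the first crispbread (horizontal distance between crispbread_low and board below 0.008 m and z of crispbread_low in the frame of board between 0.005 and 0.011 m and angle between each of crispbread_low, cheese's own z axis and vertical below 0.06 rad and horizontal distance between cheese and crispbread_low below 0.008 m and z of cheese in the frame of crispbread_low between 0.011 and 0.017 m and contact force between cheese and the fingers below 0.05 N and linear speed of cheese below 0.02 m/s), for 0.2 s.
2. the second crispbread lies centred and released on the cheese (horizontal distance between crispbread_low and board below 0.008 m and z of crispbread_low in the frame of board between 0.005 and 0.011 m and angle between each of crispbread_low, cheese, crispbread_top's own z axis and vertical below 0.06 rad and horizontal distance between cheese and crispbread_low below 0.008 m and z of cheese in the frame of crispbread_low between 0.011 and 0.017 m and horizontal distance between crispbread_top and cheese below 0.008 m and z of crispbread_top in the frame of cheese between 0.017 and 0.023 m and contact force between crispbread_top and the fingers below 0.05 N and linear speed of crispbread_top below 0.02 m/s), for 0.2 s.
At the end, for the whole second after the job is handed in: The three discs stacked flat on the board, each within 8 mm of the centre of what it lies on (3 mm in height, tilt under 0.06 rad); cover level, fully down (origin 6 to 10.5 mm above the board's), within 5 mm of its centre, x axes within 0.12 rad either way; all at rest (horizontal distance between crispbread_low and board below 0.008 m and z of crispbread_low in the frame of board between 0.005 and 0.011 m and angle between each of crispbread_low, cheese, crispbread_top's own z axis and vertical below 0.06 rad and horizontal distance between cheese and crispbread_low below 0.008 m and z of cheese in the frame of crispbread_low between 0.011 and 0.017 m and horizontal distance between crispbread_top and cheese below 0.008 m and z of crispbread_top in the frame of cheese between 0.017 and 0.023 m and horizontal distance between cover and board below 0.005 m and z of cover in the frame of board between 0.006 and 0.0105 m and angle between cover's own z axis and vertical below 0.03 rad and angle between the x axis of cover and the x axis of board, either way round below 0.12 rad and linear speed of each of cover, crispbread_low, cheese, crispbread_top below 0.02 m/s); the robot touches nothing.
It fails at once if the pepper mill is moved by more than 30 mm or tipped over (distance of pepper_mill from where it was at the start of the episode above 0.03 m or angle between pepper_mill's own z axis and vertical above 0.3 rad).
It fails at once if the salt shaker is moved by more than 30 mm or tipped over (distance of salt_shaker from where it was at the start of the episode above 0.03 m or angle between salt_shaker's own z axis and vertical above 0.3 rad).
It fails at once if the coffee mug is moved by more than 30 mm or tipped over (distance of coffee_mug from where it was at the start of the episode above 0.03 m or angle between coffee_mug's own z axis and vertical above 0.3 rad).
It also fails if it takes over 54 s, if anything falls off the work surface, if the arm or the gripper's body presses on something with over 40 N, if the wrist force passes 120 N, or if a joint passes its speed limit or range.

ROBOT

A 6-joint arm with a two-finger parallel gripper is mounted at the origin on a cart in front of the work surface, level with it; the furniture and walls round the work are solid. World frame = base frame: x ahead of the robot, y to its left, z up, the work surface at z = 0. Lengths are in m, angles in rad, forces in N, time in s.
With the tool pointing down it reaches from about 0.375 to 0.9 m from the base axis. Payload 3.1 kg.
Tool frame: the origin (TCP) lies on the centre line of the jaws, within the pads' length; the fingertips stand 22 mm ahead of it and the grasp point (between the pads) lies 3 mm ahead of it; z points along the fingers, y is the line along which they close (so a half turn about z gives the same grasp; the last joint's range is limited). The gripper opens to 85 mm and grips with 20 to 120 N. Pads are 22 mm wide; open, the fingers measure 114 mm over their backs; the gripper's body (76 mm by 85 mm) begins 54 mm behind the grasp point. The pads swing forward as they close: fully open they stand 13 mm farther back than shut.
Start: joints at [-1.288, 0.527, 1.433, -0, 1.181, -0.178], TCP at [0.278, -0.56, 0.253] pointing down, gripper open.
Joint ranges: [-3.08, 3.08], [-0.75, 2.2], [0.22, 2.44], [-1.43, 4.57], [0, 2.65], [-2.85, 2.85]. Speed limits (rad/s): [2.79, 2.79, 3.14, 3.14, 3.14, 3.14].

INTERFACE

Orientations are given as a unit quaternion [x, y, z, w].
In Python, from station import manip, optics, job gives the robot as it stands (manip), with the cameras (optics) and the job (job).
- The arm moves only by the tool nudge_tcp, called as name(argument=value, ...) on one line, values as JSON. Schema: {"type":"object","properties":{"offsets":{"type":"object","properties":{"dx":{"type":"array","items":{"type":"number"},"minItems":1,"maxItems":20},"dy":{"type":"array","items":{"type":"number"},"minItems":1,"maxItems":20},"dz":{"type":"array","items":{"type":"number"},"minItems":1,"maxItems":20},"twist":{"type":"array","items":{"type":"number"},"minItems":1,"maxItems":20},"jaw":{"type":"array","items":{"type":"number"},"minItems":1,"maxItems":20}},"additionalProperties":false,"required":["dx","dy","dz","twist","jaw"]},"clamp_n":{"type":"number"},"only":{"type":"string"},"quiet":{"type":"boolean"},"lines":{"type":"string"}},"required":["offsets"],"additionalProperties":false}. offsets is an object with one list for each field, all of the same length, 1 to 20, a row being the entries at one place: dx, dy, dz (the shift in shares of 0.4 m (1.0 is 0.4 m)), twist (a turn about the tool's z in normalised numbers (1 is 120 degrees)), jaw (the opening from 0.0 (shut) to 1.0 (fully open)); each row is the pose to reach, as a shift and turn from the pose commanded when the call began, along the tool's axes at that moment; what a row does not reach only later rows make up. A row lasts 1/10 s, in which the tool goes at most 0.05 m and 0.15 rad, less where a joint would pass 70% of its speed; a pose out of reach is approached as far as the arm can. The fingers move at their own pace and stop on an object; clamp_n is the grip in N (left out, the last holds). Time passes only in rows, so rows that do not move let the fingers close. The tool returns the time, the measured TCP pose, the force, the opening and the grip force at its end. only (a regular expression) keeps the lines of the reply that match it, lines (a string "A,B") keeps lines A to B, and quiet returns only ok. No shift or turn number may pass 1 either way. Input that does not fit is refused with a message, and nothing moves.
- manip.sense(): the state, without advancing time (a new reading comes with each control period).
- optics.snapshot(name): name is "scene" or "top" or "wrist"; returns a dict with "pixels" (400x640x3 uint8, red, green, blue), "range_z" (400x640 float32, m along the optical axis (not along the pixel's ray), 0 where there is no reading), "fov_y" (degrees; the focal length in pixels is half the picture's height over the tangent of half this angle, whatever the lens; pixels are square), "cx", "cy" (the principal point, pixels), "R" (3x3) and "t" (3): a world point X has camera coordinates R X + t; the wrist camera has in their place "hand_eye" (4x4, takes a point from camera to tool coordinates, whose origin is the TCP and whose axes are the flange's). Camera axes: x right, y down, z forward; pixel columns grow to the right and rows downward; lengths in m; the calibration is good to about 2 mm. A picture is of the moment at which its call begins: read the wrist's pose just before it.
- job.sign_off(): hands the job in; it is judged then, once.
The state is a dict: "t": time; "q": joint angles; "qd": joint speeds; "tau": joint torques, N m; "tcp_pos": TCP position; "tool_rot": TCP orientation; "force": force on the tool from outside, world axes, zero at the start; "ft_torque": the same for the moment, N m; "finger_gap": opening from 0.0 (shut) to 1.0 (fully open); "gripper_force": force on a finger pad.
Only numpy, scipy, OpenCV 4.12 (cv2) and the standard library are available. Lean on these libraries where they do the work, as an engineer would, in place of code of your own. Each camera call takes 0.05 s, during which the arm holds its last target. There are 200 camera calls.

## Working session

There is one attempt and no reset: what is moved stays moved. The work goes in short steps, Python scripts to look and compute and a tool call to move; the robot and the scene stay as the last step left them, time stands still between calls to the robot, and variables do not carry over. Pictures are saved under pics/ and viewed, at most 10 in all, crops included, and the job is handed in when it is done.

```bash
ls; mkdir -p pics; python3 - <<'E'
from station import manip, optics, job
import numpy as np,cv2
s=manip.sense();print({k:np.round(v,3).tolist() for k,v in s.items()})
for n in("scene","top"):
    d=optics.snapshot(n);np.savez(n+"0.npz",**d)
    cv2.imwrite(f"pics/{n}0.png",d["pixels"][:,:,::-1])
    print(n,d["fov_y"],d["cx"],d["cy"],d["R"].round(3).tolist(),d["t"].round(3))
E
```

```text
pics
station.py
{'t': 0.0, 'q': [-1.288, 0.528, 1.434, -0.0, 1.181, -0.178], 'qd': [-0.001, -0.001, 0.001, -0.003, -0.001, -0.001], 'tau': [-0.001, -44.235, -17.803, -0.0, 0.008, 0.0], 'tcp_pos': [0.278, -0.559, 0.252], 'tool_rot': [0.974, 0.228, -0.0, -0.001], 'force': [-0.357, 0.51, -0.038], 'ft_torque': [0.031, -0.002, 0.033], 'gripper_force': 0.0, 'finger_gap': 1.0}
scene 51.15882984251543 318.17687332166315 198.56546498326665 [[-0.705, -0.709, -0.003], [-0.32, 0.321, -0.891], [0.633, -0.628, -0.453]] [0.368 0.232 0.928]
top 50.195444934206186 318.4673927871203 194.9099811176015 [[-0.025, -1.0, -0.001], [-0.995, 0.025, -0.097], [0.097, -0.001, -0.995]] [0.02  0.516 1.315]
```

View pics/top0.png

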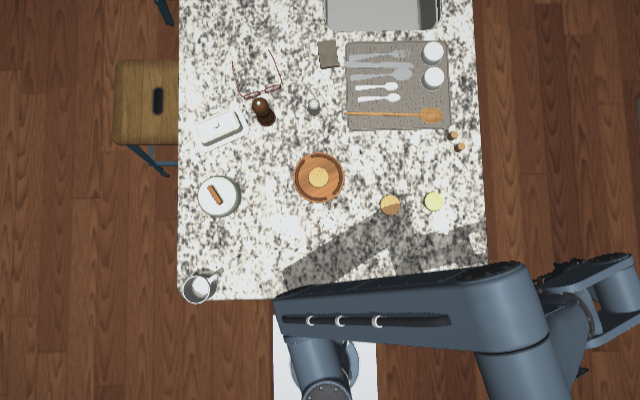

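View pics/scene0.png

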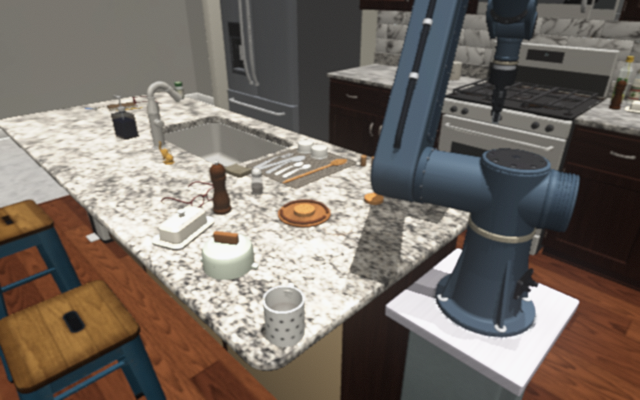

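The top view shows the board at (319,177), crispbread at (390,204), cheese at (434,201), cover at (218,196) with its handle running diagonally, pepper mill at (263,110), salt at (313,106), and mug at (198,288). Next I'll turn these into positions.

```bash
cat > h.py <<'E'
from station import manip, optics, job
import numpy as np,cv2
from scipy.spatial.transform import Rotation as Ro
def cam(d,s=None):
    "camera-to-world R, origin, f"
    f=len(d["pixels"])/2/np.tan(np.radians(d["fov_y"])/2)
    if "hand_eye" in d:
        H=d["hand_eye"];Rt=Ro.from_quat(s["tool_rot"]).as_matrix()
        return Rt@H[:3,:3],Rt@H[:3,3]+s["tcp_pos"],f
    return d["R"].T,-d["R"].T@d["t"],f
def onplane(d,uv,z,s=None):
    R,o,f=cam(d,s);uv=np.atleast_2d(uv).astype(float)
    r=np.c_[(uv[:,0]-d["cx"])/f,(uv[:,1]-d["cy"])/f,np.ones(len(uv))]@R.T
    return o+r*((z-o[2])/r[:,2])[:,None]
def cloud(d,s=None):
    R,o,f=cam(d,s);v,u=np.mgrid[:d["range_z"].shape[0],:d["range_z"].shape[1]];z=d["range_z"]
    return np.stack([(u-d["cx"])/f*z,(v-d["cy"])/f*z,z],-1)@R.T+o
def totool(s,p):
    return Ro.from_quat(s["tool_rot"]).inv().apply(np.asarray(p)-s["tcp_pos"])
def yaw(s):  # world yaw of tool y axis
    y=Ro.from_quat(s["tool_rot"]).as_matrix()[:,1];return np.arctan2(y[1],y[0])
E
python3 - <<'E'
from h import *
d=dict(np.load("top0.npz"));P=cloud(d)
for n,uv,z in[("board",(319,177),.022),("crisp",(390,204),.014),("cheese",(434,201),.02),("cover",(218,196),.066),("mill",(261,103),.17),("salt",(313,105),.09),("mug",(198,288),.09)]:
    print(n,onplane(d,uv,z).round(3),P[uv[1],uv[0]].round(3))
im=d["pixels"][130:230,180:460,::-1]
cv2.imwrite("pics/crop.png",cv2.resize(im,None,fx=2.8,fy=2.8,interpolation=cv2.INTER_CUBIC))
s=manip.sense();print(yaw(s));w=optics.snapshot("wrist");print(w["hand_eye"].round(3),w["fov_y"],w["cx"],w["cy"])
E
```

```text
board [[0.573 0.004 0.022]] [0.573 0.004 0.022]
crisp [[ 0.483 -0.218  0.014]] [ 0.483 -0.218  0.015]
cheese [[ 0.488 -0.356  0.02 ]] [ 0.489 -0.356  0.017]
cover [[0.517 0.313 0.066]] [0.514 0.306 0.094]
mill [[0.77  0.165 0.17 ]] [0.774 0.167 0.157]
salt [[0.786 0.017 0.09 ]] [0.787 0.017 0.086]
mug [[0.245 0.366 0.09 ]] [0.236 0.39  0.007]
-1.1099514717729644
[[-0.    -0.961 -0.276  0.07 ]
 [ 1.    -0.    -0.001 -0.001]
 [ 0.001 -0.276  0.961 -0.121]
 [ 0.     0.     0.     1.   ]] 66.10271222396277 315.7986904345618 201.4419626963207
```

The rows are not in the units I measure in: shifts go in shares of 0.4 m and turns go in shares of 120 degrees. I convert before sending: 0.278 m / 0.4 = 0.695, 0.25 m / 0.4 = 0.625.

nudge_tcp(offsets={"dx": [0.125, 0.25, 0.375, 0.5, 0.625, 0.695, 0.695, 0.695, 0.695], "dy": [-0.0375, -0.075, -0.1125, -0.15, -0.2, -0.2225, -0.2225, -0.2225, -0.2225], "dz": [0.025, 0.05, 0.075, 0.1, 0.125, 0.125, 0.125, 0.125, 0.125], "twist": [0, 0, 0, 0, 0, 0, 0, 0, 0], "jaw": [1, 1, 1, 1, 1, 1, 1, 0.88, 0.88]}, clamp_n=40)

```text
t: 1.05
tcp_pos: [0.4869, -0.3572, 0.2033]
tool_rot: [0.974, 0.228, -0.0, 0.0]
force: [-0.6, 0.2, 0.4]
finger_gap: 0.88
gripper_force: 0.0
```

```bash
cat > disc.py <<'E'
from h import *
def look(name,zs,png=None):
    """zs: list of (label, colour 'lab b' seed world xy, top z, radius)"""
    s=manip.sense();d=optics.snapshot("wrist");P=cloud(d,s)
    np.savez(name+".npz",**d,**{"s_"+k:s[k] for k in("tcp_pos","tool_rot")})
    cv2.imwrite(f"pics/{name}.png",d["pixels"][:,:,::-1])
    for lab,xy,z,r in zs:
        m=(abs(P[...,2]-z)<.005)&(np.hypot(P[...,0]-xy[0],P[...,1]-xy[1])<r+.02)
        q=P[m]; 
        if len(q)<50: print(lab,"few",len(q));continue
        c,rad=cv2.minEnclosingCircle(q[:,:2].astype(np.float32))
        mean=q[:,:2].mean(0)
        print(lab,"n",len(q),"mean",mean.round(4),"circ",np.round(c,4),round(rad,4),"z",np.median(q[:,2]).round(4),"tool",totool(s,[*mean,z]).round(4))
    return s,d,P
E
python3 - <<'E'
from disc import *
s,d,P=look("w1",[("cheese",(.488,-.356),.02,.03),("crisp",(.483,-.218),.014,.032)])
print(s["q"].round(3),yaw(s))
E
```

```text
cheese n 2609 mean [ 0.4909 -0.3537] circ [ 0.49   -0.3542] 0.03 z 0.0199 tool [ 0.0052 -0.0014  0.1833]
crisp n 3405 mean [ 0.4828 -0.2178] circ [ 0.4819 -0.2175] 0.0321 z 0.0141 tool [ 0.0584 -0.1268  0.1892]
[-8.180e-01  5.590e-01  1.537e+00 -1.000e-03  1.046e+00  2.930e-01] -1.1105384440388701
```

View pics/w1.png

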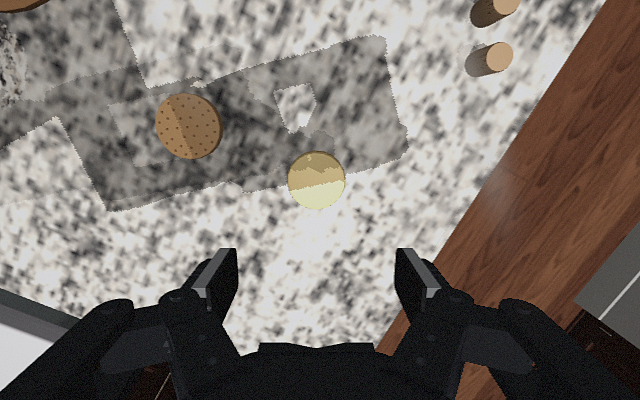

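Cheese is at (316,180) and the dimpled crispbread at (189,126). Both match their expected radius and height. I'll check the fingertip reach at this opening.

```bash
python3 - <<'E'
from h import *
d=dict(np.load("w1.npz"));s={"tcp_pos":d["s_tcp_pos"],"tool_rot":d["s_tool_rot"]};P=cloud(d,s)
T=Ro.from_quat(s["tool_rot"]).inv().apply(P.reshape(-1,3)-s["tcp_pos"]).reshape(P.shape)
m=(T[...,2]<.06)&(d["range_z"]>0)&(abs(T[...,1])<.1)&(T[...,2]>-.05)
for sg in(1,-1):
    q=T[m&(T[...,1]*sg>0)];print("tip z",np.percentile(q[:,2],[95,99,99.9]).round(4),"inner y",abs(q[q[:,2]>0,1]).min().round(4))
print("cheese",totool(s,[.490,-.3542,.02]).round(4))
E
```

```text
tip z [0.0006 0.0085 0.012 ] inner y 0.036
tip z [0.0006 0.0084 0.0121] inner y 0.0382
cheese [ 0.0042 -0.0014  0.1833]
```

To row units: 0.182 m / 0.4 = 0.455, 0.165 m / 0.4 = 0.4125.

nudge_tcp(offsets={"dx": [0.01, 0.01, 0.01, 0.01, 0.01, 0.01, 0.01, 0.01, 0.01, 0.01, 0.01], "dy": [-0.0025, -0.0025, -0.0025, -0.0025, -0.0025, -0.0025, -0.0025, -0.0025, -0.0025, -0.0025, -0.0025], "dz": [0.125, 0.25, 0.35, 0.4125, 0.455, 0.455, 0.455, 0.455, 0.455, 0.455, 0.455], "twist": [0, 0, 0, 0, 0, 0, 0, 0, 0, 0, 0], "jaw": [0.88, 0.88, 0.88, 0.88, 0.88, 0.88, 0.5, 0.5, 0.5, 0.5, 0.5]}, clamp_n=40)

```text
t: 2.2
tcp_pos: [0.4908, -0.3542, 0.0223]
tool_rot: [0.974, 0.228, 0.0, 0.001]
force: [-1.4, 0.2, 3.3]
finger_gap: 0.687
gripper_force: 43.5
```

To row units: -0.284 m / 0.4 = -0.71, -0.18 m / 0.4 = -0.45.

nudge_tcp(offsets={"dx": [0, 0, 0.075, 0.15, 0.225, 0.3, 0.375, 0.425, 0.45, 0.45, 0.45, 0.45], "dy": [0, 0, -0.1, -0.2, -0.3, -0.4, -0.5, -0.6, -0.675, -0.71, -0.71, -0.71], "dz": [-0.125, -0.25, -0.35, -0.425, -0.45, -0.45, -0.45, -0.45, -0.45, -0.45, -0.45, -0.45], "twist": [0, 0, 0, 0, 0, 0, 0, 0, 0, 0, 0, 0], "jaw": [0.5, 0.5, 0.5, 0.5, 0.5, 0.5, 0.5, 0.5, 0.5, 0.5, 0.5, 0.5]})

```text
t: 3.4
tcp_pos: [0.5258, -0.0201, 0.2015]
tool_rot: [0.974, 0.229, 0.0, 0.001]
force: [0.1, -0.7, -0.8]
finger_gap: 0.687
gripper_force: 43.9
```

```bash
python3 - <<'E'
from disc import *
s,d,P=look("w2",[("low",(.573,.004),.022,.032)])
rho=np.hypot(P[...,0]-.573,P[...,1]-.004)
q=P[(rho<.1)&(P[...,2]>.0125)&(rho>.05)&(P[...,2]<.02)]
print("bead",len(q),q.mean(0).round(4),np.round(cv2.minEnclosingCircle(q[:,:2].astype(np.float32)),4) if 0 else cv2.minEnclosingCircle(q[:,:2].astype(np.float32)))
a=s["tool_rot"];T=Ro.from_quat(a).inv().apply(P.reshape(-1,3)-s["tcp_pos"]).reshape(P.shape)
E
```

```text
low n 3529 mean [0.5753 0.0074] circ [0.5745 0.0071] 0.032 z 0.0221 tool [ 0.0565 -0.0028  0.1796]
bead 4053 [0.5812 0.0096 0.0152] ((0.5757066011428833, 0.006865466944873333), 0.07567477226257324)
```

View pics/w2.png

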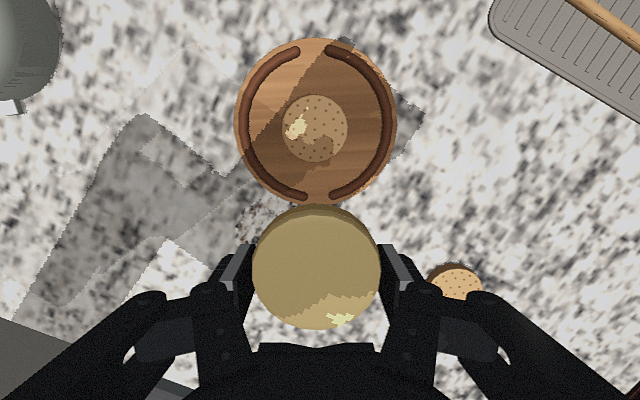

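Crispbread low is at (315,128). The bead gaps are at about (313,45) top and (318,198) bottom. The cheese is held level between the pads at about (316,270). I'll compute the notch axis and the cheese's offset in the grip.

```bash
python3 - <<'E'
from h import *
from scipy.optimize import least_squares
d=dict(np.load("w2.npz"));s={"tcp_pos":d["s_tcp_pos"],"tool_rot":d["s_tool_rot"]};P=cloud(d,s)
c0=np.array([.5757,.0069]);v=P[...,:2]-c0;rho=np.hypot(v[...,0],v[...,1])
m=(P[...,2]>.012)&(P[...,2]<.02)&(rho>.05)&(rho<.085);q=P[m]
r=least_squares(lambda p:np.hypot(q[:,0]-p[0],q[:,1]-p[1])-p[2],[*c0,.071],loss="soft_l1",f_scale=.002);print("board",r.x.round(4))
ang=np.sort(np.degrees(np.arctan2(q[:,1]-r.x[1],q[:,0]-r.x[0])));g=np.diff(np.r_[ang,ang[0]+360])
for i in np.argsort(g)[-3:]:print("gap",g[i].round(1),"centre",(ang[i]+g[i]/2).round(2))
T=Ro.from_quat(s["tool_rot"]).inv().apply(P.reshape(-1,3)-s["tcp_pos"]).reshape(P.shape)
px=d["pixels"].astype(int)
k=(abs(T[...,2])<.012)&(px[...,0]-px[...,2]>40)&(d["range_z"]>0);k[:200]=0
print("cheese top tool",k.sum(),T[k].mean(0).round(4),cv2.minEnclosingCircle(T[k][:,:2].astype(np.float32)),np.median(T[k][:,2]))
print("low tool",totool(s,[.5745,.0071,.022]).round(4),"tool x yaw deg",np.degrees(yaw(s))+90)
E
```

```text
board [0.5758 0.007  0.0701]
gap 0.7 centre -62.68
gap 17.8 centre -151.25
gap 18.5 centre 28.83
cheese top tool 12486 [ 0.0036 -0.0011  0.0027] ((0.00043356866808608174, -0.0011330904671922326), 0.030221104621887207) 0.0023862474560852067
low tool [ 0.0556 -0.0029  0.1796] tool x yaw deg 26.425216061680445
```

nudge_tcp(offsets={"dx": [0.075, 0.1375, 0.1375, 0.1375, 0.1375, 0.1375, 0.1375, 0.1375, 0.1375], "dy": [-0.0025, -0.005, -0.005, -0.005, -0.005, -0.005, -0.005, -0.005, -0.005], "dz": [0.075, 0.175, 0.275, 0.35, 0.375, 0.3875, 0.3925, 0.3925, 0.3925], "twist": [0, 0, 0, 0, 0, 0, 0, 0, 0], "jaw": [0.5, 0.5, 0.5, 0.5, 0.5, 0.5, 0.5, 0.5, 0.5]})

```text
t: 4.35
tcp_pos: [0.5749, 0.0065, 0.0458]
tool_rot: [0.974, 0.228, 0.001, 0.001]
force: [-0.1, -0.7, -1.2]
finger_gap: 0.685
gripper_force: 44.0
```

To row units: -0.157 m / 0.4 = -0.3925, -0.13 m / 0.4 = -0.325.

nudge_tcp(offsets={"dx": [0, 0, 0, 0, 0, 0, 0, 0, 0, -0.075, -0.1375, -0.1375, -0.1375], "dy": [0, 0, 0, 0, 0, 0, 0, 0, 0, 0, 0, 0, 0], "dz": [0.0038, 0.0038, 0.0038, 0.0038, 0.0038, 0.0038, 0.0038, -0.075, -0.2, -0.325, -0.3925, -0.3925, -0.3925], "twist": [0, 0, 0, 0, 0, 0, 0, 0, 0, 0, 0, 0, 0], "jaw": [0.5, 0.5, 0.72, 0.8, 0.88, 0.88, 0.88, 0.88, 0.88, 0.88, 0.88, 0.88, 0.88]})

```text
t: 5.65
tcp_pos: [0.5248, -0.0178, 0.2021]
tool_rot: [0.974, 0.228, 0.001, 0.0]
force: [0.7, 0.2, -1.0]
finger_gap: 0.879
gripper_force: 0.0
```

```bash
python3 - <<'E'
from disc import *
s,d,P=look("w3",[("cheese",(.5745,.0071),.042,.03),("crispT",(.4819,-.2175),.014,.032)])
print("to crisp",totool(s,[.4819,-.2175,.014]).round(4))
k=(abs(P[...,2]-.022)<.003)&(np.hypot(P[...,0]-.5745,P[...,1]-.0071)<.036);print("low visible",k.sum(),P[k][:,:2].mean(0).round(4))
E
```

```text
cheese n 3485 mean [0.5749 0.0084] circ [0.5741 0.0081] 0.03 z 0.042 tool [ 0.0562 -0.0014  0.1602]
crispT n 913 mean [ 0.4984 -0.2178] circ [ 0.4878 -0.2177] 0.0307 z 0.0139 tool [-0.1128  0.1673  0.1881]
to crisp [-0.1274  0.1597  0.1881]
low visible 95 [ 0.5963 -0.0031]
```

To row units: 0.184 m / 0.4 = 0.46, 0.16 m / 0.4 = 0.4.

nudge_tcp(offsets={"dx": [-0.075, -0.15, -0.225, -0.2875, -0.3175, -0.3175, -0.3175, -0.3175, -0.3175, -0.3175, -0.3175, -0.3175, -0.3175, -0.3175, -0.3175], "dy": [0.1, 0.2, 0.3, 0.375, 0.4, 0.4, 0.4, 0.4, 0.4, 0.4, 0.4, 0.4, 0.4, 0.4, 0.4], "dz": [0, 0, 0, 0.075, 0.175, 0.3, 0.4, 0.4375, 0.46, 0.46, 0.46, 0.46, 0.46, 0.46, 0.46], "twist": [0, 0, 0, 0, 0, 0, 0, 0, 0, 0, 0, 0, 0, 0, 0], "jaw": [0.88, 0.88, 0.88, 0.88, 0.88, 0.88, 0.88, 0.88, 0.88, 0.88, 0.5, 0.5, 0.5, 0.5, 0.5]})

```text
t: 7.2
tcp_pos: [0.4822, -0.2175, 0.0178]
tool_rot: [0.974, 0.228, 0.0, 0.0]
force: [0.1, 0.2, 0.1]
finger_gap: 0.727
gripper_force: 43.6
```

To row units: -0.184 m / 0.4 = -0.46, -0.16 m / 0.4 = -0.4.

nudge_tcp(offsets={"dx": [0, 0, 0.05, 0.125, 0.2, 0.275, 0.3175, 0.3175, 0.3175, 0.3175], "dy": [0, 0, -0.05, -0.15, -0.25, -0.3375, -0.4, -0.4, -0.4, -0.4], "dz": [-0.125, -0.25, -0.375, -0.46, -0.46, -0.46, -0.46, -0.46, -0.46, -0.46], "twist": [0, 0, 0, 0, 0, 0, 0, 0, 0, 0], "jaw": [0.5, 0.5, 0.5, 0.5, 0.5, 0.5, 0.5, 0.5, 0.5, 0.5]})

```text
t: 8.2
tcp_pos: [0.5244, -0.0184, 0.2013]
tool_rot: [0.974, 0.228, -0.0, 0.0]
force: [-0.2, -0.2, -0.2]
finger_gap: 0.73
gripper_force: 44.2
```

```bash
python3 - <<'E'
from disc import *
s,d,P=look("w4",[("cheese",(.5741,.0081),.042,.03)])
T=Ro.from_quat(s["tool_rot"]).inv().apply(P.reshape(-1,3)-s["tcp_pos"]).reshape(P.shape)
px=d["pixels"].astype(int)
k=(abs(T[...,2]-.004)<.012)&(px[...,0]-px[...,2]>30)&(d["range_z"]>0);k[:200]=0
print("held",k.sum(),cv2.minEnclosingCircle(T[k][:,:2].astype(np.float32)),np.percentile(T[k][:,2],[10,50,90]).round(4))
print(s["tcp_pos"],totool(s,[.5741,.0081,.042]).round(4))
E
```

```text
cheese n 3507 mean [0.5749 0.0083] circ [0.5741 0.0082] 0.0301 z 0.042 tool [ 0.0571 -0.0016  0.1593]
held 14292 ((-0.0007007988751865923, -0.0009731064201332629), 0.032430730760097504) [0.0027 0.0035 0.0044]
[ 0.52440031 -0.01840859  0.20127605] [ 0.0564 -0.0017  0.1593]
```

To row units: 0.141 m / 0.4 = 0.3525, 0.14 m / 0.4 = 0.35.

nudge_tcp(offsets={"dx": [0.075, 0.1425, 0.1425, 0.1425, 0.1425, 0.1425, 0.1425, 0.1425], "dy": [-0.0025, -0.0025, -0.0025, -0.0025, -0.0025, -0.0025, -0.0025, -0.0025], "dz": [0.075, 0.15, 0.25, 0.3125, 0.3375, 0.35, 0.3525, 0.3525], "twist": [0, 0, 0, 0, 0, 0, 0, 0], "jaw": [0.5, 0.5, 0.5, 0.5, 0.5, 0.5, 0.5, 0.5]})

```text
t: 9.05
tcp_pos: [0.576, 0.008, 0.0615]
tool_rot: [0.974, 0.228, 0.001, 0.0]
force: [0.6, 0.3, -0.6]
finger_gap: 0.724
gripper_force: 44.2
```

To row units: -0.15 m / 0.4 = -0.375, -0.057 m / 0.4 = -0.1425.

nudge_tcp(offsets={"dx": [0, 0, 0, 0, 0, 0, 0, 0, 0, -0.075, -0.1425, -0.1425, -0.1425], "dy": [0, 0, 0, 0, 0, 0, 0, 0, 0, 0, 0, 0, 0], "dz": [0.0038, 0.0038, 0.0038, 0.0038, 0.0038, 0.0038, 0.0038, -0.075, -0.2, -0.3, -0.375, -0.375, -0.375], "twist": [0, 0, 0, 0, 0, 0, 0, 0, 0, 0, 0, 0, 0], "jaw": [0.5, 0.5, 0.76, 0.84, 0.9, 0.9, 0.9, 0.9, 0.9, 0.9, 0.9, 0.9, 0.9]})

```text
t: 10.35
tcp_pos: [0.5244, -0.0168, 0.2109]
tool_rot: [0.974, 0.228, 0.001, 0.0]
force: [0.4, -0.4, -0.8]
finger_gap: 0.9
gripper_force: 0.0
```

```bash
python3 - <<'E'
from disc import *
s,d,P=look("w5",[("top",(.5745,.008),.056,.032)])
k=(abs(P[...,2]-.056)<.004)&(np.hypot(P[...,0]-.5745,P[...,1]-.008)<.04);q=P[k]
print("plane",np.linalg.lstsq(np.c_[q[:,:2],np.ones(len(q))],q[:,2],rcond=None)[0].round(3))
E
```

```text
top n 4167 mean [0.5752 0.0099] circ [0.5743 0.0095] 0.032 z 0.0561 tool [ 0.0572 -0.0016  0.155 ]
plane [-0.001  0.001  0.057]
```

nudge_tcp(offsets={"dx": [-0.1, -0.075, -0.025, 0.025, 0.05, 0.0625, 0.0625, 0.0625, 0.0625], "dy": [-0.125, -0.25, -0.375, -0.5, -0.6, -0.7, -0.7375, -0.7375, -0.7375], "dz": [-0.425, -0.475, -0.5, -0.5, -0.5, -0.5, -0.5, -0.5, -0.5], "twist": [0, 0, 0, 0, 0, 0, 0, 0, 0], "jaw": [0.9, 0.9, 0.9, 0.9, 0.9, 0.9, 0.9, 0.9, 0.9]})

```text
t: 11.3
tcp_pos: [0.4145, 0.2633, 0.4098]
tool_rot: [0.973, 0.232, -0.0, -0.001]
force: [1.0, -0.0, -0.0]
finger_gap: 0.897
gripper_force: 0.0
```

```bash
python3 - <<'E'
from disc import *
s,d,P=look("w6",[("domeTop",(.515,.31),.066,.05),("bar",(.515,.31),.094,.032)])
k=(P[...,2]>.085)&(P[...,2]<.1)&(np.hypot(P[...,0]-.515,P[...,1]-.31)<.07)
print(k.sum(),cv2.minAreaRect(P[k][:,:2].astype(np.float32)*1000),np.degrees(yaw(s))+90,s["q"].round(2))
E
```

```text
domeTop n 4051 mean [0.5203 0.3197] circ [0.5193 0.3188] 0.0555 z 0.0655 tool [ 0.1199 -0.0019  0.3438]
bar n 600 mean [0.5201 0.3197] circ [0.5191 0.3208] 0.0322 z 0.0934 tool [ 0.1198 -0.0021  0.3158]
603 ((519.8394165039062, 319.5251159667969), (63.94784164428711, 15.902312278747559), 32.26020050048828) 26.8042630669256 [0.34 0.18 1.53 0.   1.43 1.44]
```

View pics/w6.png

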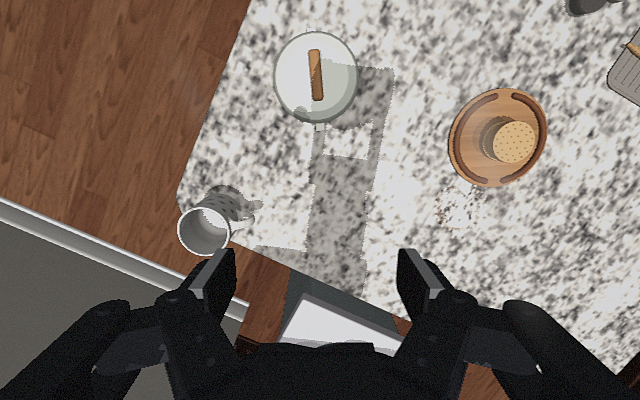

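The bar runs from (311,50) to (318,100) on the dome, at yaw of about 32°. The mug sits at (205,230), well clear. The stack looks tidy. I'll take a closer look with the tool already turned to the bar.

To row units: 0.15 m / 0.4 = 0.375, 0.065 m / 0.4 = 0.1625, -0.096 rad / 2.0944 = -0.0458.

nudge_tcp(offsets={"dx": [0.075, 0.125, 0.1625, 0.1625, 0.1625, 0.1625, 0.1625], "dy": [0, -0.005, -0.005, -0.005, -0.005, -0.005, -0.005], "dz": [0.125, 0.225, 0.325, 0.375, 0.375, 0.375, 0.375], "twist": [-0.0458, -0.0458, -0.0458, -0.0458, -0.0458, -0.0458, -0.0458], "jaw": [0.9, 0.9, 0.9, 0.9, 0.6, 0.6, 0.6]})

```text
t: 12.05
tcp_pos: [0.4737, 0.2892, 0.2615]
tool_rot: [0.962, 0.275, 0.001, -0.0]
force: [1.2, 0.3, 0.5]
finger_gap: 0.598
gripper_force: 0.0
```

```bash
python3 - <<'E'
from disc import *
s,d,P=look("w7",[("domeTop",(.519,.319),.066,.04)])
k=(P[...,2]>.09)&(P[...,2]<.1)&(np.hypot(P[...,0]-.519,P[...,1]-.319)<.07)
r=cv2.minAreaRect(P[k][:,:2].astype(np.float32)*1000)
print(k.sum(),r,np.degrees(yaw(s))+90,totool(s,[r[0][0]/1000,r[0][1]/1000,.094]).round(4),P[k][:,:2].mean(0))
C=P[k][:,:2]-P[k][:,:2].mean(0);v=np.linalg.svd(C,full_matrices=False)[2][0];print("axis deg",np.degrees(np.arctan2(v[1],v[0])))
E
```

```text
domeTop n 7522 mean [0.5221 0.3209] circ [0.52   0.3192] 0.0554 z 0.0655 tool [ 0.0573 -0.0014  0.1956]
1171 ((520.0357666015625, 319.52703857421875), (62.33213806152344, 15.75427532196045), 32.259403228759766) 31.865516231754803 [ 0.0549 -0.0014  0.1676] [0.52099148 0.31996765]
axis deg -147.5450674797812
```

To row units: 0.168 m / 0.4 = 0.42, 0.055 m / 0.4 = 0.1375.

nudge_tcp(offsets={"dx": [0.075, 0.1375, 0.1375, 0.1375, 0.1375, 0.1375, 0.1375, 0.1375, 0.1375, 0.1375, 0.1375, 0.1375, 0.1375], "dy": [0, -0.0025, -0.0025, -0.0025, -0.0025, -0.0025, -0.0025, -0.0025, -0.0025, -0.0025, -0.0025, -0.0025, -0.0025], "dz": [0.1, 0.2, 0.3, 0.375, 0.42, 0.42, 0.42, 0.42, 0.42, 0.42, 0.42, 0.42, 0.42], "twist": [0, 0, 0, 0, 0, 0, 0, 0, 0, 0, 0, 0, 0], "jaw": [0.6, 0.5, 0.5, 0.5, 0.5, 0.5, 0.05, 0.05, 0.05, 0.05, 0.05, 0.05, 0.05]}, clamp_n=80)

```text
t: 13.4
tcp_pos: [0.5204, 0.3198, 0.0942]
tool_rot: [0.962, 0.275, 0.002, -0.0]
force: [0.9, -1.0, 5.6]
finger_gap: 0.17
gripper_force: 81.1
```

To row units: 0.297 m / 0.4 = 0.7425, -0.04 m / 0.4 = -0.1, 0.055 rad / 2.0944 = 0.0263.

nudge_tcp(offsets={"dx": [0, 0, 0, -0.025, -0.05, -0.1, -0.125, -0.175, -0.2125, -0.25, -0.275, -0.295, -0.295, -0.295, -0.295], "dy": [0, 0, 0, 0.05, 0.125, 0.225, 0.325, 0.425, 0.525, 0.625, 0.7, 0.7425, 0.7425, 0.7425, 0.7425], "dz": [-0.05, -0.15, -0.25, -0.3, -0.3, -0.3, -0.3, -0.3, -0.3, -0.3, -0.3, -0.3, -0.3, -0.3, -0.3], "twist": [0, 0, 0, 0, 0.0095, 0.0191, 0.0263, 0.0263, 0.0263, 0.0263, 0.0263, 0.0263, 0.0263, 0.0263, 0.0263], "jaw": [0.05, 0.05, 0.05, 0.05, 0.05, 0.05, 0.05, 0.05, 0.05, 0.05, 0.05, 0.05, 0.05, 0.05, 0.05]})

```text
t: 14.9
tcp_pos: [0.5748, 0.0059, 0.212]
tool_rot: [0.969, 0.249, -0.001, -0.001]
force: [-0.2, 0.8, -1.8]
finger_gap: 0.169
gripper_force: 79.9
```

```bash
python3 - <<'E'
from disc import *
s,d,P=look("w8",[])
t=optics.snapshot("top");cv2.imwrite("pics/t8.png",cv2.resize(t["pixels"][120:240,240:400,::-1],None,fx=4,fy=4))
print(s["tcp_pos"],np.degrees(yaw(s))+90,s["q"].round(2))
T=Ro.from_quat(s["tool_rot"]).inv().apply(P.reshape(-1,3)-s["tcp_pos"]).reshape(P.shape)
k=(T[...,2]>.026)&(T[...,2]<.031)&(np.hypot(T[...,0],T[...,1])<.065)
q=T[k];print(k.sum(),cv2.minEnclosingCircle(q[:,:2].astype(np.float32)),np.linalg.lstsq(np.c_[q[:,:2],np.ones(len(q))],q[:,2],rcond=None)[0].round(4))
E
```

```text
[0.57481022 0.00591426 0.21201167] 28.798808459544297 [-0.18  0.51  1.6   0.    1.03  0.88]
13986 ((-0.00017431438027415425, -0.0007236083620227873), 0.05087853595614433) [ 0.0072 -0.0045  0.0288]
```

View pics/w8.png

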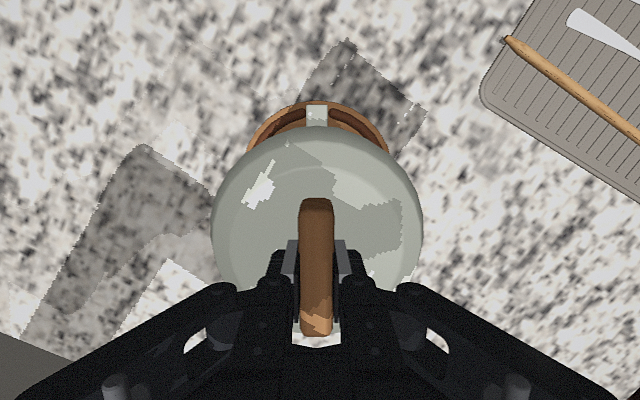

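The cover hangs level and its tab at (316,113) lies over the notch. I'll lower it.

To row units: 0.095 m / 0.4 = 0.2375, 0.0015 m / 0.4 = 0.0038.

nudge_tcp(offsets={"dx": [0.0025, 0.0038, 0.0038, 0.0038, 0.0038, 0.0038, 0.0038], "dy": [0.0025, 0.0033, 0.0033, 0.0033, 0.0033, 0.0033, 0.0033], "dz": [0.075, 0.15, 0.2, 0.225, 0.2375, 0.2375, 0.2375], "twist": [0, 0, 0, 0, 0, 0, 0], "jaw": [0.05, 0.05, 0.05, 0.05, 0.05, 0.05, 0.05]})

```text
t: 15.7
tcp_pos: [0.5783, 0.0045, 0.1183]
tool_rot: [0.969, 0.248, 0.001, 0.0]
force: [0.8, -0.1, -2.2]
finger_gap: 0.167
gripper_force: 79.7
```

To row units: 0.011 m / 0.4 = 0.0275, -0.0015 m / 0.4 = -0.0038.

nudge_tcp(offsets={"dx": [-0.0025, -0.0025, -0.0025, -0.0025, -0.0025], "dy": [-0.0038, -0.0038, -0.0038, -0.0038, -0.0038], "dz": [0.01, 0.02, 0.0275, 0.0275, 0.0275], "twist": [0, 0, 0, 0, 0], "jaw": [0.05, 0.05, 0.05, 0.05, 0.05]})

```text
t: 16.2
tcp_pos: [0.5761, 0.0054, 0.1063]
tool_rot: [0.969, 0.248, 0.0, -0.0]
force: [0.5, 1.2, -2.7]
finger_gap: 0.168
gripper_force: 79.8
```

nudge_tcp(offsets={"dx": [0, 0, 0, 0], "dy": [0, 0, 0, 0], "dz": [0.005, 0.01, 0.0125, 0.0125], "twist": [0, 0, 0, 0], "jaw": [0.05, 0.05, 0.05, 0.05]})

```text
t: 16.6
tcp_pos: [0.5765, 0.0053, 0.1022]
tool_rot: [0.969, 0.248, 0.001, 0.0]
force: [-0.9, 1.8, 3.3]
finger_gap: 0.167
gripper_force: 81.1
```

To row units: -0.15 m / 0.4 = -0.375, -0.11 m / 0.4 = -0.275.

nudge_tcp(offsets={"dx": [0, 0, 0, 0, 0, -0.025, -0.1, -0.175, -0.175, -0.175], "dy": [0, 0, 0, 0, 0, 0, 0, 0, 0, 0], "dz": [0, 0, 0, 0, -0.075, -0.175, -0.275, -0.375, -0.375, -0.375], "twist": [0, 0, 0, 0, 0, 0, 0, 0, 0, 0], "jaw": [0.3, 0.5, 0.5, 0.5, 0.5, 0.5, 0.5, 0.5, 0.5, 0.5]})

```text
t: 17.6
tcp_pos: [0.5147, -0.0288, 0.2523]
tool_rot: [0.969, 0.248, 0.001, 0.001]
force: [0.3, 0.5, -0.8]
finger_gap: 0.501
gripper_force: 0.0
```

```bash
python3 - <<'E'
from disc import *
s,d,P=look("w9",[("dome",(.576,.006),.074,.04)])
m=np.hypot(P[...,0]-.576,P[...,1]-.006)<.05
k=m&(P[...,2]>.095);q=P[k];print("bar top z",np.median(q[:,2]),cv2.minAreaRect(q[:,:2].astype(np.float32)*1000))
q=P[m&(abs(P[...,2]-.074)<.004)];print("plane",np.linalg.lstsq(np.c_[q[:,:2],np.ones(len(q))],q[:,2],rcond=None)[0].round(4))
cv2.imwrite("pics/w9c.png",d["pixels"][:260,150:480,::-1].repeat(2,0).repeat(2,1))
E
```

```text
dome n 8737 mean [0.5772 0.007 ] circ [0.5755 0.006 ] 0.055 z 0.0735 tool [ 0.0716 -0.0018  0.1785]
bar top z 0.10231678323237314 ((575.17578125, 6.072780609130859), (62.890296936035156, 15.7410306930542), 29.068857192993164)
plane [-0.0026  0.0012  0.0751]
```

View pics/w9c.png

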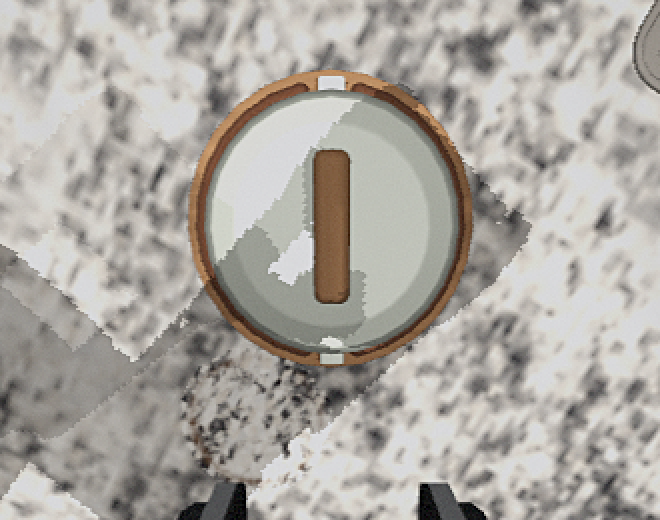

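The cover is seated: both tabs are in the notches at (331,83) and (331,358), the bar top is at 102 mm as expected, and the yaw of 29.1° matches the notches' 28.8°. I'll hand it in.

```bash
python3 -c "from station import manip, optics, job;print(job.sign_off())"
```

```text
the job is handed in; nothing more can be done
None
```

The cheese and second crispbread are stacked level on the first, and the cover sits fully down with both tabs in the notches; I handed the job in at about 17.6 s, but sign-off returned no verdict.

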